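Set the pastry straightedge against two stop posts

ROBOT

A 6-joint arm with a two-finger parallel gripper is mounted at the origin on a cart in front of the work surface, level with it; the furniture and walls round the work are solid. World frame = base frame: x ahead of the robot, y to its left, z up, the work surface at z = 0. Lengths are in m, angles in rad, forces in N, time in s.
With the tool pointing down it reaches from about 0.25 to 0.725 m from the base axis. Payload 4 kg.
Tool frame: the origin (TCP) lies midway between the tips of the shut fingers; the grasp point (between the pads) lies bot.tcp_to_grasp behind it (bot.tcp_to_grasp is the distance from the TCP to the grasp point, in m); z points along the fingers, y is the line along which they close (so a half turn about z gives the same grasp; the last joint's range is limited). The gripper opens to 85 mm and grips with 20 to 120 N. Pads are 22 mm wide; open, the fingers measure 114 mm over their backs; the gripper's body (76 mm by 85 mm) begins 54 mm behind the grasp point. The pads swing forward as they close: fully open they stand 13 mm farther back than shut.
Start: joints at [-1.262, 0.241, 0.005, 1.335, 0, 1.571], TCP at [0.152, -0.476, 0.231] pointing down, gripper open.
Joint ranges: [-2.72, 2.72], [-1.05, 1.87], [-1.09, 1.28], [-1.99, 2.15], [-1.42, 1.44], [-3.14, 3.14]. Speed limits (rad/s): [2.79, 2.79, 3.14, 3.14, 3.14, 3.14].

INTERFACE

Orientations are given as a unit quaternion [x, y, z, w].
In Python, from workcell import readout, camera, bot gives the robot as it stands. The module is installed in compiled form; this text tells all that it offers.
- The arm moves only by the tool jog_arm, never from a script. Its argument "motion" is a list of rows, each an object of numbers: "x", "y", "z": the shift along the tool's x, y, z in mm; "spin": the turn about the tool's z in degrees; "fingers": the closure, from -1 (fully open) to 1 (shut). A call has 1 to 8 rows; each row is the pose to reach, as a shift and turn from the pose commanded when the call began, along the tool's axes at that moment; what a row does not reach only later rows make up. A row lasts 1/8 s, in which the tool goes at most 62.5 mm and 10.7 degrees, less where a joint would pass 70% of its speed; a pose out of reach is approached as far as the arm can. A call with a gripper value outside its range is refused whole. The fingers move at their own pace and stop on an object; the grip force is fixed at half the most. Time passes only in rows, so rows that repeat a pose let the fingers close. It gives the time, the measured TCP pose, the force, the opening and the grip force at its end, in the units of the state.
- readout.get_obs(): the state, without advancing time (a new reading comes with each control period).
- camera(name): name is "side" or "top" or "wrist"; returns a dict with "pixels" (384x512x3 uint8, red, green, blue), "K" (3x3 intrinsics, pixels), "rvec" (rotation vector, rad) and "tvec" (3), from world to camera coordinates, as OpenCV has them. Camera axes: x right, y down, z forward; pixel columns grow to the right and rows downward; lengths in m; the calibration is good to about 2 mm. A picture is of the moment at which its call begins. There is no depth.
- bot.job_done(): hands the job in; it is judged then, once.
The state is a dict: "clock": time; "joint_pos": joint angles; "joint_vel": joint speeds; "tau": joint torques, N m; "eef_pos": TCP position; "tool_rot": TCP orientation; "ft_force": force on the tool from outside, world axes, zero at the start; "ft_torque": the same for the moment, N m; "grip_width": finger opening in m; "grasp_force": force on a finger pad.
Only numpy, scipy, OpenCV 4.12 (cv2) and the standard library are available. Lean on these libraries where they do the work, as an engineer would, in place of code of your own. Each camera call takes 0.05 s, during which the arm holds its last target. There are 200 camera calls.

TASK

Slide the aluminium straightedge (the black rail is its grip), flat on the white board, until its graduated edge bears on both red-topped brass posts at once, and press it there gently but definitely, a few newtons on each post, for about half a second. Then let go and leave it lying along both posts. Do not lift it off the board, ram the posts or shift the dough lumps.

Things in the scene. Friction and masses are not known exactly. Their poses are not given: they have to be found in the camera images.
- board: White plastic pastry board, 290 x 360 x 14 mm, lying immovable on the table. Origin at the centre of its underside; its x axis points roughly away from the robot, its y axis (long side) roughly to the robot's left, z up. Top face at z = 14 mm.
- post_left: Upright brass stop post with a red top, a cylinder of 16 mm diameter and 25 mm height, fixed immovably on the board, at the left seen from the robot. Origin on its axis, at the board's top face.
- post_right: The same kind of post (16 mm diameter, 25 mm high, brass with a red top), fixed on the board at the right seen from the robot, about 150 to 210 mm from the left one. Origin on its axis, at the board's top face.
- straightedge: Loose aluminium plate 300 mm long (y), 50 mm wide (x), 6 mm thick, 0.17 to 0.34 kg, on the board on the robot's side of the posts. Origin at the centre of its underside. The long edge with black graduations, at x = +25 mm, faces the posts. A black grip rail stands on it. Dragging it takes 1 to 4 N; pushing down on it adds friction that can swallow the push on the posts.
- straightedge_grip (a point): Centre of the straightedge's black plastic grip rail, half-way up it. The rail is 12 mm wide (x), 100 mm long (y) and stands 6 to 26 mm above the underside of the plate; this point is 16 mm above the underside, 10 mm from the plate's middle line and 35 mm from the graduated edge. Axes as the straightedge.
- straightedge_edge (a point): Middle of the straightedge's graduated edge, half-way up the plate (3 mm above the underside). Axes as the straightedge: x points out of the edge, y along it. When the edge touches a post, the post's axis is 8 mm out from the edge along x.
- dough_pink: Lump of pink dough in film, 65 x 67 x 38 mm, loose on the board behind the posts; leave it alone. Origin at the centre of its underside.
- dough_yellow: Lump of yellow dough, 40 x 56 x 26 mm, loose on the board behind the posts; leave it alone. Origin at the centre of its underside.

How it is judged:
By the outcome, as a careful person would: the job done as asked, in the order asked, and still so for the second after the job is handed in, with the robot touching nothing.
It also fails if it takes over 58 s, if anything falls off the work surface, if the arm or the gripper's body presses on something with over 40 N, if the wrist force passes 120 N, or if a joint passes its speed limit or range.

## Working session

There is one attempt and no reset: what is moved stays moved. The work goes in short steps, Python scripts to look and compute and a tool call to move; the robot and the scene stay as the last step left them, time stands still between calls to the robot, and variables do not carry over. Pictures are saved under pics/ and viewed, at most 10 in all, crops included, and the job is handed in when it is done.

Besides the shell and the picture viewer there is one more tool, called after "Emit:" as a command line: name --argument value ..., lists and objects as JSON in quotes. jog_arm: Moves the arm, as the interface text tells. Its arguments: {"type":"object","properties":{"motion":{"type":"array"}},"required":["motion"]}

```bash
mkdir -p pics
cat > h.py <<'E'
import numpy as np, cv2
from workcell import readout, camera, bot
def shot(name,fn=None):
    c=camera(name)
    if fn: cv2.imwrite('pics/'+fn,c['pixels'][:,:,::-1])
    return c
def ray(c,uv,z):
    uv=np.atleast_2d(np.array(uv,float)); R=cv2.Rodrigues(np.array(c['rvec'],float))[0]; t=np.array(c['tvec'],float).ravel()
    C=-R.T@t; d=np.c_[uv,np.ones(len(uv))]@np.linalg.inv(c['K']).T@R
    return C+d*((z-C[2])/d[:,2])[:,None]
E
python3 - <<'E'
from h import *
import pickle
t=shot('top','top0.png'); s=shot('side','side0.png'); pickle.dump((t,s),open('c0.pkl','wb'))
o=readout.get_obs(); print(o['clock'],o['eef_pos'],o['tool_rot'],o['grip_width'],bot.tcp_to_grasp,o['ft_force'])
for c in(t,s): print(c['K'],ray(c,[256,192],0), c['tvec'])
E
```

```text
0.1 [ 0.15177275 -0.47580571  0.23050842] [ 9.88104933e-01  1.53778229e-01 -1.46212453e-04 -9.35919472e-04] 0.0852770538662975 0.0187 [-0.08304302 -0.29748883 -0.04277895]
[[391.68687889   0.         263.44989468]
 [  0.         391.68687889 188.13733408]
 [  0.           0.           1.        ]] [[ 0.58996044 -0.06242488  0.        ]] [-0.08654299  0.58836719  0.81266793]
[[452.88198788   0.         251.66402162]
 [  0.         452.88198788 186.80277568]
 [  0.           0.           1.        ]] [[ 0.63074131 -0.22875468  0.        ]] [0.53178931 0.18327678 0.6250709 ]
```

View pics/top0.png

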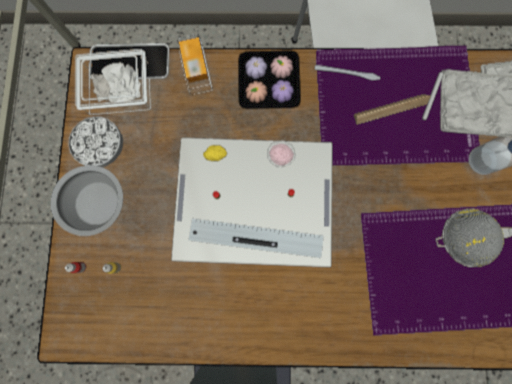

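View pics/side0.png

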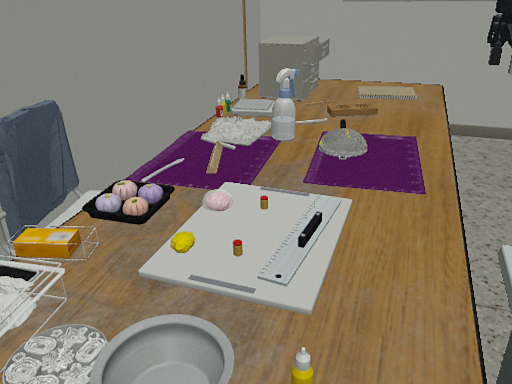

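The top view shows the posts' red tops at about (216,195) and (291,193), the black rail centred near (255,242), and the straightedge running from (190,220) to (323,256). The dough lies at (215,153) and (281,153).

```bash
cat >> h.py <<'E'
def blobs(m,amin):
    n,l,s,ce=cv2.connectedComponentsWithStats(m.astype(np.uint8)); return [(np.argwhere(l==i)[:,::-1],ce[i],s[i]) for i in range(1,n) if s[i,4]>=amin]
def measure(c,box):
    x0,y0,x1,y1=box; p=c['pixels'].astype(int); M=np.zeros(p.shape[:2],bool); M[y0:y1,x0:x1]=1
    r,g,b=p[...,0],p[...,1],p[...,2]
    posts=[ray(c,ce,.039)[0] for _,ce,_ in blobs(M&(r>110)&(g<70)&(b<70),5)]
    k=max(blobs(M&(p.max(2)<60),20),key=lambda q:len(q[0]))
    rr=cv2.minAreaRect(k[0].astype(np.float32)); bx=ray(c,cv2.boxPoints(rr),.040)
    return posts,ray(c,k[1],.040)[0],bx
E
python3 - <<'E'
from h import *
import pickle
np.set_printoptions(precision=4,suppress=True)
t,s=pickle.load(open('c0.pkl','rb'))
for c,b in((t,(175,135,335,265)),(s,(150,180,350,300))):
    p,k,bx=measure(c,b); print('posts',p,'\nrail',k,'\n',bx)
# plate contour in top (grey, z=.02)
p=t['pixels'].astype(int)
print(p[230,185:200].tolist()); print(p[210:255,215].tolist())
E
```

```text
posts [array([ 0.5831, -0.1418,  0.039 ]), array([0.5768, 0.0264, 0.039 ])] 
rail [ 0.4728 -0.0613  0.04  ] 
 [[ 0.4734 -0.0271  0.04  ]
 [ 0.4804 -0.0279  0.04  ]
 [ 0.472  -0.0969  0.04  ]
 [ 0.465  -0.0961  0.04  ]]
posts [array([ 0.5819, -0.1353,  0.039 ]), array([0.5756, 0.033 , 0.039 ])] 
rail [ 0.4689 -0.0398  0.04  ] 
 [[ 0.4835  0.0088  0.04  ]
 [ 0.4717 -0.1123  0.04  ]
 [ 0.454  -0.0969  0.04  ]
 [ 0.4676  0.0202  0.04  ]]
[[204, 207, 199], [205, 208, 202], [206, 208, 201], [205, 208, 199], [199, 202, 197], [184, 191, 189], [175, 184, 184], [169, 178, 178], [148, 155, 156], [129, 135, 135], [129, 136, 136], [154, 161, 162], [170, 178, 178], [174, 184, 183], [173, 181, 181]]
[[204, 207, 201], [203, 206, 198], [205, 208, 201], [203, 206, 199], [202, 205, 197], [205, 209, 200], [206, 208, 201], [206, 208, 200], [204, 206, 198], [205, 207, 200], [195, 200, 191], [182, 189, 185], [178, 187, 188], [177, 187, 188], [176, 186, 187], [174, 184, 184], [172, 183, 184], [171, 180, 182], [173, 182, 183], [173, 183, 184], [176, 186, 186], [175, 184, 185], [175, 183, 183], [175, 185, 184], [172, 182, 182], [171, 180, 181], [171, 181, 181], [173, 182, 183], [172, 182, 182], [171, 180, 181], [170, 179, 178], [172, 180, 180], [176, 185, 185], [180, 187, 184], [190, 195, 188], [206, 208, 201], [207, 210, 202], [208, 210, 203], [208, 210, 203], [209, 213, 204], [210, 212, 204], [209, 212, 203], [210, 212, 204], [208, 210, 202], [208, 211, 202]]
```

```bash
cat >> h.py <<'E'
def plate(c,box,lo=140,hi=198):
    x0,y0,x1,y1=box; p=c['pixels'].astype(int); M=np.zeros(p.shape[:2],bool); M[y0:y1,x0:x1]=1
    k=max(blobs(M&(p[...,0]<hi)&(p.max(2)-p.min(2)<30),100),key=lambda q:len(q[0]))
    return ray(c,cv2.boxPoints(cv2.minAreaRect(k[0].astype(np.float32))),.020)
def toolang(q): 
    from scipy.spatial.transform import Rotation as R
    x=R.from_quat(q).as_matrix()[:,0]; return np.degrees(np.arctan2(x[1],x[0]))
E
python3 - <<'E'
from h import *
import pickle
np.set_printoptions(precision=4,suppress=True)
t,s=pickle.load(open('c0.pkl','rb'))
b=plate(t,(186,212,326,262)); print(b,b.mean(0),[np.linalg.norm(b[i]-b[i-1]) for i in(1,2)])
print(toolang(readout.get_obs()['tool_rot']))
E
```

```text
[[ 0.4741  0.0894  0.02  ]
 [ 0.5284  0.0846  0.02  ]
 [ 0.4913 -0.2176  0.02  ]
 [ 0.438  -0.2096  0.02  ]] [ 0.483  -0.0633  0.02  ] [np.float64(0.05455192732963005), np.float64(0.3045389649450736)]
17.691896877863755
```

Emit:
jog_arm --motion '[{"x": 48,"y": -40,"z": 0,"spin": 3,"fingers": 0},{"x": 97,"y": -80,"z": 10,"spin": 6,"fingers": 0},{"x": 145,"y": -119,"z": 25,"spin": 9,"fingers": 0},{"x": 193,"y": -159,"z": 40,"spin": 12,"fingers": 0},{"x": 242,"y": -199,"z": 55,"spin": 15,"fingers": 0},{"x": 290,"y": -238,"z": 70,"spin": 18,"fingers": 0},{"x": 338,"y": -278,"z": 85,"spin": 21,"fingers": 0},{"x": 386,"y": -317,"z": 100,"spin": 24.7,"fingers": 0}]'

```text
clock: 1.1
eef_pos: [0.4182, -0.0641, 0.1334]
tool_rot: [0.998, -0.062, 0.0, 0.0]
ft_force: [0.8, -0.6, -0.7]
grip_width: 0.0426
grasp_force: 0.0
```

Emit:
jog_arm --motion '[{"x": 0,"y": 0,"z": 0,"spin": 0,"fingers": 0},{"x": 0,"y": 0,"z": 0,"spin": 0,"fingers": 0},{"x": 0,"y": 0,"z": 0,"spin": 0,"fingers": 0}]'

```text
clock: 1.48
eef_pos: [0.4169, -0.0671, 0.1341]
tool_rot: [0.998, -0.062, -0.0, 0.0]
ft_force: [-0.4, 0.5, -0.3]
grip_width: 0.043
grasp_force: 0.0
```

Run:
```python
from h import *
w=shot('wrist','w1.png'); o=readout.get_obs(); print(o['clock'],o['eef_pos'],toolang(o['tool_rot']),o['grip_width'],o['ft_force'])
np.set_printoptions(precision=4,suppress=True)
print(measure(shot('top'),(175,135,335,265))[0])
```

```text
1.525 [ 0.41704878 -0.067304    0.13418691] -7.163975775684811 0.04252963046222979 [ 0.87151144 -0.18426305 -0.72191952]
[array([ 0.5831, -0.1418,  0.039 ]), array([0.5766, 0.0266, 0.039 ])]
```

View pics/w1.png

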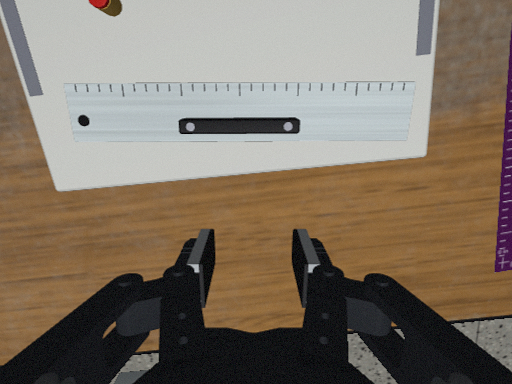

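The wrist view shows the rail centred near (239,126), level in the image and so parallel to the finger line. The left post is at (100,3), and the fingertips are at about (205,240) and (302,240).

Run:
```python
from h import *
np.set_printoptions(precision=4,suppress=True)
w=shot('wrist')
p=w['pixels'].astype(int); M=np.zeros(p.shape[:2],bool); M[100:150,150:330]=1
k=max(blobs(M&(p.max(2)<75),100),key=lambda q:len(q[0])); rr=cv2.minAreaRect(k[0].astype(np.float32))
b=ray(w,cv2.boxPoints(rr),.040); c=b.mean(0); print(b,c)
d=b[np.argsort(b[:,1])]; e=d[2:].mean(0)-d[:2].mean(0); print(np.degrees(np.arctan2(-e[0],e[1])),np.linalg.norm(e))
o=readout.get_obs(); a=np.radians(toolang(o['tool_rot'])); v=c-o['eef_pos']; print('rail rel tool x,y',v[0]*np.cos(a)+v[1]*np.sin(a), v[0]*np.sin(a)-v[1]*np.cos(a))
```

```text
[[ 0.4856 -0.0143  0.04  ]
 [ 0.4735 -0.1103  0.04  ]
 [ 0.4615 -0.1093  0.04  ]
 [ 0.4738 -0.0119  0.04  ]] [ 0.4736 -0.0615  0.04  ]
-7.1943461522095875 0.09743710622295738
rail rel tool x,y 0.05519626986049577 -0.012719655860776176
```

Emit:
jog_arm --motion '[{"x": 5,"y": -5,"z": 40,"spin": 0,"fingers": 0},{"x": 10,"y": -10,"z": 75,"spin": 0,"fingers": 0},{"x": 15,"y": -13,"z": 95,"spin": 0,"fingers": 0},{"x": 15,"y": -13,"z": 103,"spin": 0,"fingers": 0},{"x": 15,"y": -13,"z": 103,"spin": 0,"fingers": 0},{"x": 15,"y": -13,"z": 103,"spin": 0,"fingers": 0}]'

```text
clock: 2.38
eef_pos: [0.4346, -0.0553, 0.0318]
tool_rot: [0.998, -0.061, 0.001, 0.0]
ft_force: [-0.2, 0.5, 0.3]
grip_width: 0.0426
grasp_force: 0.0
```

Run:
```python
from h import *
w=shot('wrist','w2.png'); o=readout.get_obs(); print(o['clock'],o['eef_pos'],toolang(o['tool_rot']),o['grip_width'],o['ft_force'])
```

```text
2.425 [ 0.43471399 -0.05524581  0.03186445] -7.036361041409652 0.042538941497264816 [ 0.37263435 -0.35387869  0.84849126]
```

View pics/w2.png

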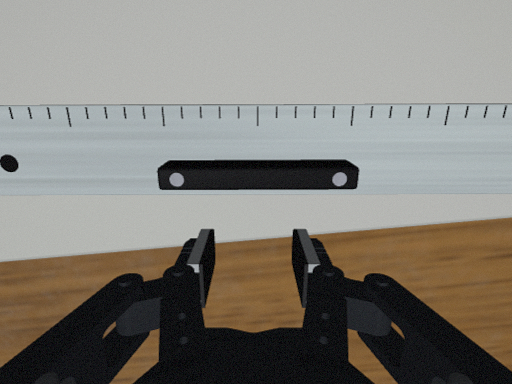

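The fingers are parallel to the rail and centred on it (rail middle at 258 px, finger midpoint at 254 px). The rail is about 22 mm ahead of contact.

Emit:
jog_arm --motion '[{"x": 4,"y": 0,"z": 3,"spin": 0,"fingers": 0},{"x": 8,"y": 0,"z": 6,"spin": 0,"fingers": 0},{"x": 12,"y": 0,"z": 6,"spin": 0,"fingers": 0},{"x": 16,"y": 0,"z": 6,"spin": 0,"fingers": 0},{"x": 19,"y": 0,"z": 6,"spin": 0,"fingers": 0},{"x": 21,"y": 0,"z": 6,"spin": 0,"fingers": 0},{"x": 23,"y": 0,"z": 6,"spin": 0,"fingers": 0},{"x": 25,"y": 0,"z": 6,"spin": 0,"fingers": 0}]'

```text
clock: 3.42
eef_pos: [0.4578, -0.0578, 0.0247]
tool_rot: [0.998, -0.061, -0.001, -0.0]
ft_force: [-2.7, 0.3, 0.8]
grip_width: 0.0424
grasp_force: 1.2
```

Emit:
jog_arm --motion '[{"x": 2,"y": 0,"z": 0,"spin": 0,"fingers": 0},{"x": 4,"y": 0,"z": 0,"spin": 0,"fingers": 0},{"x": 6,"y": 0,"z": 0,"spin": 0,"fingers": 0}]'

```text
clock: 3.8
eef_pos: [0.4649, -0.0587, 0.0248]
tool_rot: [0.998, -0.061, -0.0, 0.0]
ft_force: [-0.4, 0.2, -0.1]
grip_width: 0.0427
grasp_force: 0.6
```

Emit:
jog_arm --motion '[{"x": 3,"y": -0.4,"z": 0,"spin": -1.1,"fingers": 0},{"x": 6,"y": -0.7,"z": 0,"spin": -2.3,"fingers": 0},{"x": 9,"y": -1.1,"z": 0,"spin": -3.4,"fingers": 0},{"x": 12,"y": -1.5,"z": 0,"spin": -4.6,"fingers": 0},{"x": 15,"y": -1.8,"z": 0,"spin": -5.8,"fingers": 0},{"x": 18,"y": -2.2,"z": 0,"spin": -6.9,"fingers": 0},{"x": 21,"y": -2.6,"z": 0,"spin": -8,"fingers": 0},{"x": 24,"y": -2.9,"z": 0,"spin": -9.2,"fingers": 0}]'

```text
clock: 4.8
eef_pos: [0.4891, -0.0587, 0.0249]
tool_rot: [1.0, 0.02, -0.0, -0.0]
ft_force: [-1.8, -0.2, -0.1]
grip_width: 0.0428
grasp_force: 0.7
```

Emit:
jog_arm --motion '[{"x": 2,"fingers": 0},{"x": 4,"fingers": 0},{"x": 6,"fingers": 0},{"x": 8,"fingers": 0}]'

```text
validation failed for argument at $.mo...
```

Run:
```python
from h import *
w=shot('wrist','w3.png'); o=readout.get_obs(); print(o['clock'],o['eef_pos'],toolang(o['tool_rot']),o['grip_width'],o['ft_force'],o['ft_torque'])
```

```text
4.85 [ 0.48971102 -0.0587225   0.02497164] 2.2976145339198495 0.042250016566518174 [ 0.07178263 -1.28551948 -1.00857345] [ 0.0157025   0.23051179 -0.01635921]
```

View pics/w3.png

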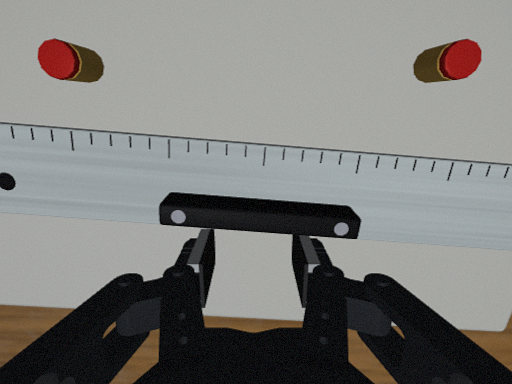

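The post tops are at (59,59) and (462,59), so the tool is square to them. The plate still lags by about 3.5°, with its right end back, and should square up as it is pushed further.

Emit:
jog_arm --motion '[{"x": 2,"y": 0,"z": 0,"spin": 0,"fingers": 0},{"x": 4,"y": 0,"z": 0,"spin": 0,"fingers": 0},{"x": 6,"y": 0,"z": 0,"spin": 0,"fingers": 0},{"x": 8,"y": 0,"z": 0,"spin": 0,"fingers": 0},{"x": 10,"y": 0,"z": 0,"spin": 0,"fingers": 0}]'

```text
clock: 5.48
eef_pos: [0.499, -0.0583, 0.0249]
tool_rot: [1.0, 0.019, -0.0, 0.0]
ft_force: [-2.2, -0.3, 0.5]
grip_width: 0.0429
grasp_force: 1.0
```

```bash
cat >> h.py <<'E'
def close(c):
    p=c['pixels'].astype(int); r,g,b=p[...,0],p[...,1],p[...,2]
    o=readout.get_obs(); a=np.radians(toolang(o['tool_rot'])); T=lambda v:(v-o['eef_pos'])@np.array([[np.cos(a),np.sin(a)],[np.sin(a),-np.cos(a)],[0,0]])*1000
    for _,ce,s in blobs((r>110)&(g<60)&(b<60),150): print('post rel tool mm',T(ray(c,ce,.039)[0]),s[:4])
    # graduated edge: darkest fall along columns, first strong non-white row below posts
    pts=[]
    for u in list(range(115,405,10)):
        col=p[40:230,u,0]; d=np.argmax(np.abs(np.diff(cv2.GaussianBlur(col.astype(np.float32)[:,None],(1,5),0)[:,0]))>5); pts.append((u,40+d+2))
    vx,vy,x0,y0=cv2.fitLine(np.float32(pts),cv2.DIST_HUBER,0,.01,.01).ravel()
    L=[T(ray(c,(u,y0+(u-x0)*vy/vx),.020)[0]) for u in (100,412)]
    print('edge',pts[::7],L,'yaw deg of edge in tool',np.degrees(np.arctan2(L[1][0]-L[0][0],L[1][1]-L[0][1])))
    print(o['clock'],o['eef_pos'],o['ft_force'])
E
python3 - <<'E'
from h import *
np.set_printoptions(precision=4,suppress=True)
close(shot('wrist','w4.png'))
E
```

```text
post rel tool mm [82.1856 85.7944] [440  65  35  38]
post rel tool mm [ 82.1045 -82.9348] [43 66 36 38]
edge [(115, np.int64(137)), (185, np.int64(140)), (255, np.int64(144)), (325, np.int64(148)), (395, np.int64(151))] [array([ 57.7269, -79.8796]), array([49.3816, 82.3468])] yaw deg of edge in tool -2.944809008528877
5.525 [ 0.4994 -0.0583  0.025 ] [-2.1897  0.9368 -0.4376]
```

View pics/w4.png

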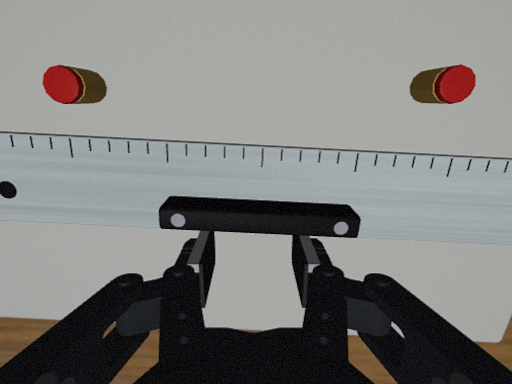

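The edge is about 16 mm short of the left post and 25 mm short of the right, and the plate is slowly squaring up.

Emit:
jog_arm --motion '[{"x": 2,"y": 0,"z": 0,"spin": 0,"fingers": 0},{"x": 4,"y": 0,"z": 0,"spin": 0,"fingers": 0},{"x": 6,"y": 0,"z": 0,"spin": 0,"fingers": 0},{"x": 8,"y": 0,"z": 0,"spin": 0,"fingers": 0},{"x": 10,"y": 0,"z": 0,"spin": 0,"fingers": 0},{"x": 12,"y": 0,"z": 0,"spin": 0,"fingers": 0},{"x": 14,"y": 0,"z": 0,"spin": 0,"fingers": 0}]'

```text
clock: 6.4
eef_pos: [0.5131, -0.0578, 0.0249]
tool_rot: [1.0, 0.019, -0.0, 0.0]
ft_force: [-2.4, -0.9, 1.9]
grip_width: 0.0426
grasp_force: 1.2
```

Run:
```python
from h import *
np.set_printoptions(precision=4,suppress=True)
close(shot('wrist','w5.png'))
```

```text
post rel tool mm [ 68.2126 -82.9471] [ 50 101  35  35]
post rel tool mm [68.2885 85.7513] [434 100  33  35]
edge [(115, np.int64(144)), (185, np.int64(145)), (255, np.int64(146)), (325, np.int64(147)), (395, np.int64(148))] [array([ 53.7161, -80.5297]), array([51.3795, 82.012 ])] yaw deg of edge in tool -0.8235833487471624
6.45 [ 0.5134 -0.0578  0.0249] [-0.4973  0.0371  0.2296]
```

View pics/w5.png

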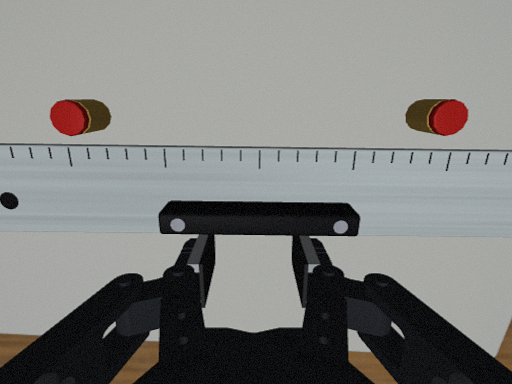

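The post tops are now at (70,118) and (450,117), with the edge at row 146. The gaps are about 6.5 mm left and 9 mm right, so I'll creep from here.

Emit:
jog_arm --motion '[{"x": 1.5,"y": 0,"z": 0,"spin": 0,"fingers": 0},{"x": 3,"y": 0,"z": 0,"spin": 0,"fingers": 0},{"x": 4,"y": 0,"z": 0,"spin": 0,"fingers": 0},{"x": 5,"y": 0,"z": 0,"spin": 0,"fingers": 0},{"x": 5.5,"y": 0,"z": 0,"spin": 0,"fingers": 0},{"x": 6,"y": 0,"z": 0,"spin": 0,"fingers": 0}]'

```text
clock: 7.2
eef_pos: [0.5189, -0.0575, 0.0249]
tool_rot: [1.0, 0.019, -0.0, -0.0]
ft_force: [-1.3, -0.3, 1.4]
grip_width: 0.0426
grasp_force: 1.0
```

Emit:
jog_arm --motion '[{"x": 0.5,"y": 0,"z": 0,"spin": 0,"fingers": 0},{"x": 1,"y": 0,"z": 0,"spin": 0,"fingers": 0}]'

```text
clock: 7.45
eef_pos: [0.52, -0.0575, 0.0249]
tool_rot: [1.0, 0.019, 0.0, -0.0]
ft_force: [-2.1, 0.1, 1.3]
grip_width: 0.0425
grasp_force: 1.0
```

Run:
```python
from h import *
np.set_printoptions(precision=4,suppress=True)
close(shot('wrist'))
```

```text
post rel tool mm [ 61.5821 -82.9315] [ 54 117  33  34]
post rel tool mm [61.6761 85.767 ] [431 117  33  34]
edge [(115, np.int64(146)), (185, np.int64(147)), (255, np.int64(147)), (325, np.int64(147)), (395, np.int64(147))] [array([ 52.3865, -80.7952]), array([52.3286, 81.8484])] yaw deg of edge in tool -0.020409826830384527
7.5 [ 0.5201 -0.0575  0.0249] [-1.8746 -0.4773  0.9653]
```

Emit:
jog_arm --motion '[{"x": 0.4,"y": 0,"z": 0,"spin": 0,"fingers": 0},{"x": 0.8,"y": 0,"z": 0,"spin": 0,"fingers": 0}]'

```text
clock: 7.75
eef_pos: [0.5208, -0.0575, 0.0249]
tool_rot: [1.0, 0.019, 0.0, -0.0]
ft_force: [-1.0, -0.7, 1.0]
grip_width: 0.0428
grasp_force: 0.9
```

Emit:
jog_arm --motion '[{"x": 0.4,"y": 0,"z": 0,"spin": 0,"fingers": 0}]'

```text
clock: 7.88
eef_pos: [0.5212, -0.0575, 0.0249]
tool_rot: [1.0, 0.019, -0.0, -0.0]
ft_force: [-2.3, 0.2, 0.5]
grip_width: 0.0427
grasp_force: 0.9
```

Emit:
jog_arm --motion '[{"x": 0.4,"y": 0,"z": 0,"spin": 0,"fingers": 0}]'

```text
clock: 8.0
eef_pos: [0.5215, -0.0575, 0.0249]
tool_rot: [1.0, 0.019, 0.0, -0.0]
ft_force: [-1.5, -0.3, 0.3]
grip_width: 0.0427
grasp_force: 0.9
```

Emit:
jog_arm --motion '[{"x": 0.4,"y": 0,"z": 0,"spin": 0,"fingers": 0}]'

```text
clock: 8.12
eef_pos: [0.5217, -0.0575, 0.0249]
tool_rot: [1.0, 0.019, -0.0, 0.0]
ft_force: [-3.0, -0.9, 1.9]
grip_width: 0.043
grasp_force: 1.6
```

Emit:
jog_arm --motion '[{"x": 0.4,"y": 0,"z": 0,"spin": 0,"fingers": 0}]'

```text
clock: 8.25
eef_pos: [0.5217, -0.0575, 0.0249]
tool_rot: [1.0, 0.019, -0.001, 0.0]
ft_force: [-4.8, -0.2, 2.7]
grip_width: 0.0428
grasp_force: 2.1
```

Emit:
jog_arm --motion '[{"x": 0.4,"y": 0,"z": 0,"spin": 0,"fingers": 0}]'

```text
clock: 8.38
eef_pos: [0.5218, -0.0575, 0.0248]
tool_rot: [1.0, 0.019, -0.001, 0.0]
ft_force: [-5.8, -0.1, 4.3]
grip_width: 0.0425
grasp_force: 2.9
```

Emit:
jog_arm --motion '[{"x": 0.4,"y": 0,"z": 0,"spin": 0,"fingers": 0}]'

```text
clock: 8.5
eef_pos: [0.5218, -0.0575, 0.0248]
tool_rot: [1.0, 0.019, -0.001, 0.0]
ft_force: [-6.1, -0.5, 4.3]
grip_width: 0.0426
grasp_force: 3.2
```

Emit:
jog_arm --motion '[{"x": 0.5,"y": 0,"z": -0.4,"spin": 0,"fingers": 0}]'

```text
clock: 8.62
eef_pos: [0.5218, -0.0575, 0.0249]
tool_rot: [1.0, 0.019, -0.002, 0.0]
ft_force: [-6.5, -0.1, 1.7]
grip_width: 0.0426
grasp_force: 3.1
```

Emit:
jog_arm --motion '[{"x": 0.5,"y": 0,"z": -0.3,"spin": 0,"fingers": 0}]'

```text
clock: 8.75
eef_pos: [0.5218, -0.0575, 0.0249]
tool_rot: [1.0, 0.019, -0.002, 0.0]
ft_force: [-6.4, -1.2, 1.2]
grip_width: 0.0427
grasp_force: 3.4
```

Emit:
jog_arm --motion '[{"x": 0.5,"y": 0,"z": 0,"spin": 0,"fingers": 0}]'

```text
clock: 8.88
eef_pos: [0.5218, -0.0575, 0.0248]
tool_rot: [1.0, 0.019, -0.003, 0.0]
ft_force: [-9.1, -1.4, 4.6]
grip_width: 0.0424
grasp_force: 4.2
```

Emit:
jog_arm --motion '[{"x": 0.6,"y": 0,"z": -0.5,"spin": 0,"fingers": 0}]'

```text
clock: 9.0
eef_pos: [0.5219, -0.0574, 0.0251]
tool_rot: [1.0, 0.019, -0.003, 0.0]
ft_force: [-7.7, -0.6, 1.2]
grip_width: 0.0425
grasp_force: 4.1
```

Emit:
jog_arm --motion '[{"x": 0.6,"y": 0,"z": -0.4,"spin": 0,"fingers": 0}]'

```text
clock: 9.12
eef_pos: [0.522, -0.0575, 0.0252]
tool_rot: [1.0, 0.019, -0.004, 0.0]
ft_force: [-9.6, -0.8, 1.0]
grip_width: 0.043
grasp_force: 4.5
```

Emit:
jog_arm --motion '[{"x": 0.5,"y": 0,"z": -0.1,"spin": 0,"fingers": 0}]'

```text
clock: 9.25
eef_pos: [0.522, -0.0574, 0.0252]
tool_rot: [1.0, 0.019, -0.004, 0.0]
ft_force: [-10.2, -0.9, 2.7]
grip_width: 0.0426
grasp_force: 5.0
```

Run:
```python
from h import *
np.set_printoptions(precision=4,suppress=True)
close(shot('wrist')); print(readout.get_obs()['ft_torque'])
```

```text
post rel tool mm [ 59.6786 -82.9569] [ 54 122  34  34]
post rel tool mm [59.808  85.7735] [430 122  33  33]
edge [(115, np.int64(147)), (185, np.int64(147)), (255, np.int64(147)), (325, np.int64(147)), (395, np.int64(147))] [array([ 52.5034, -80.7145]), array([52.4412, 81.8157])] yaw deg of edge in tool -0.021925606336893548
9.3 [ 0.522  -0.0574  0.0252] [-9.592  -1.3382  2.0451]
[-0.2162  1.9692  0.0714]
```

Both posts are touching at about 10 N in total. I'll go slightly firmer and hold.

Emit:
jog_arm --motion '[{"x": 0.5,"y": 0,"z": -0.3,"spin": 0,"fingers": 0},{"x": 1.0,"y": 0,"z": -0.5,"spin": 0,"fingers": 0}]'

```text
clock: 9.55
eef_pos: [0.5221, -0.0574, 0.0254]
tool_rot: [1.0, 0.019, -0.005, 0.0]
ft_force: [-10.9, -1.2, 3.1]
grip_width: 0.0428
grasp_force: 5.7
```

Emit:
jog_arm --motion '[{"x": 0,"y": 0,"z": 0,"spin": 0,"fingers": 0},{"x": 0,"y": 0,"z": 0,"spin": 0,"fingers": 0},{"x": 0,"y": 0,"z": 0,"spin": 0,"fingers": 0},{"x": 0,"y": 0,"z": 0,"spin": 0,"fingers": 0}]'

```text
clock: 10.05
eef_pos: [0.5221, -0.0574, 0.0254]
tool_rot: [1.0, 0.019, -0.005, 0.0]
ft_force: [-11.0, -1.8, 3.1]
grip_width: 0.0425
grasp_force: 5.5
```

Emit:
jog_arm --motion '[{"x": 0,"y": 0,"z": 0,"spin": 0,"fingers": 0},{"x": 0,"y": 0,"z": 0,"spin": 0,"fingers": 0},{"x": 0,"y": 0,"z": 0,"spin": 0,"fingers": 0},{"x": 0,"y": 0,"z": 0,"spin": 0,"fingers": 0}]'

```text
clock: 10.55
eef_pos: [0.5221, -0.0574, 0.0254]
tool_rot: [1.0, 0.019, -0.005, 0.0]
ft_force: [-10.3, -2.1, 3.8]
grip_width: 0.0429
grasp_force: 5.5
```

Emit:
jog_arm --motion '[{"x": -2,"y": 0,"z": 0,"spin": 0,"fingers": 0},{"x": -4,"y": 0,"z": 0,"spin": 0,"fingers": 0},{"x": -6,"y": 0,"z": 0,"spin": 0,"fingers": 0},{"x": -9,"y": 0,"z": 0,"spin": 0,"fingers": 0},{"x": -14,"y": 0,"z": 0,"spin": 0,"fingers": 0},{"x": -22,"y": 0,"z": 0,"spin": 0,"fingers": 0},{"x": -30,"y": 0,"z": -3,"spin": 0,"fingers": 0},{"x": -40,"y": 0,"z": -15,"spin": 0,"fingers": 0}]'

```text
clock: 11.55
eef_pos: [0.4861, -0.0587, 0.0421]
tool_rot: [1.0, 0.019, -0.001, -0.0]
ft_force: [-0.2, -0.3, 0.3]
grip_width: 0.0429
grasp_force: 0.0
```

Emit:
jog_arm --motion '[{"x": 0,"y": 0,"z": -20,"spin": 0,"fingers": 0},{"x": 0,"y": 0,"z": -45,"spin": 0,"fingers": 0},{"x": 0,"y": 0,"z": -70,"spin": 0,"fingers": 0},{"x": 0,"y": 0,"z": -70,"spin": 0,"fingers": 0}]'

```text
clock: 12.05
eef_pos: [0.4889, -0.0591, 0.1149]
tool_rot: [1.0, 0.019, 0.003, 0.0]
ft_force: [0.7, 0.2, 0.2]
grip_width: 0.0425
grasp_force: 0.0
```

Run:
```python
from h import *
np.set_printoptions(precision=4,suppress=True)
c=shot('wrist','w6.png'); close(c)
```

```text
post rel tool mm [ 93.4765 -83.1157] [129  65  20  23]
post rel tool mm [93.5599 85.6316] [363  65  21  22]
edge [(115, np.int64(90)), (185, np.int64(90)), (255, np.int64(90)), (325, np.int64(42)), (395, np.int64(88))] [array([  84.2655, -122.1267]), array([ 85.5778, 125.2465])] yaw deg of edge in tool 0.3039328650696691
12.1 [ 0.4879 -0.0589  0.1134] [ 0.1209 -0.6522  0.1915]
```

View pics/w6.png

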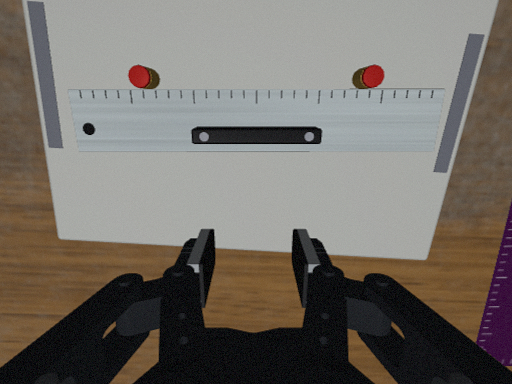

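The edge (row 89) lies against the bases of both posts, at about (152,88) and (360,88). The gripper is clear of everything.

```bash
python3 -c "
from workcell import bot; print(bot.job_done())"
```

```text
the job is handed in; nothing more can be done
None
```

The straightedge was pushed flat on the board against both posts, held there for about 1 s at roughly 11 N in total (an estimated 4 N per post after friction), then released; it lies along both posts, and the job is handed in (verdict not shown).

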